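Feed a blank under the plywood ratchet press and press it

TASK

Put the square wooden blank into the tray of the model press's sled, then feed it under the ram with exactly four full strokes of the ratchet lever, letting the lever come all the way back after each stroke. Then push the ram's knob down firmly, so that its foot bears on the blank, and let it rise again. Leave the blank in the tray, and do not shift the round puck, the screwdriver or the little rover.

Things in the scene. Friction and masses are not known exactly. Their poses are not given: they have to be found in the camera images.
- blank_center (a point): Square pine blank, 44 x 44 mm and 26 mm high, about 35 g, loose on the table in front of the press (between press and robot, on the side of the tray). The point is its centre, 13 mm above its underside; x and y axes lie along its sides.
- tray (a point): Shallow square tray on the -y end of the press's wooden sled: inside 50 x 50 mm, rim 5 mm high, 4 mm thick. The point is the centre of its floor, 30 mm above the table. Its axes are those of the whole press: +y is the feed direction, -x looks roughly to the robot. Six steel dowels (6 mm) stand along the sled at x = -37 mm, their tops 4 mm above the tray's floor.
- sled (a joint): Travel of the sled along the press's +y, m: 0 at the start, 0.120 when the tray stands under the ram, stop at 0.155. Each full lever stroke feeds it 0.030. Friction of 4 N holds it where it is, and the pawl keeps it from being pushed back.
- lever_knob (a point): Upright dark wooden knob, 22 mm diameter, 34 to 89 mm above the table, at the free end of the ratchet lever; the point is on its axis, 64 mm above the table. The lever arm below it, 16 mm wide, is 34 to 42 mm above the table. Pushing the knob along the press's -y makes a stroke (the sled goes +y): 57 mm to a hard stop, 2 to about 8 N. A spring brings it back when let go.
- lever_pivot (a point): Top of the ratchet lever arm at its upright pivot pin, 42 mm above the table; the knob's axis is 85 mm from it, on the robot's side. At rest the lever points 0.34 rad to the +y side of the press's -x direction, after a full stroke 0.34 rad to the -y side.
- lever (a joint): Turn of the ratchet lever about its upright pivot, rad, counter-clockwise from above: 0 at rest, 0.68 at the stop (full stroke). The pawl takes hold of the next dowel only when the lever is back within about 0.06 of rest.
- ram_top (a point): Centre of the top of the ram's round dark knob, 38 mm diameter, 20 mm high, 205 mm above the table when up; press it straight down. At the start it is 120 mm from the tray's centre in the press's +y, at x = 0. Fixed press frame there: two posts 18 x 20 mm at x = -55 and +55 mm, and a crossbeam 36 mm wide, 125 to 145 mm above the table.
- ram: The ram, a steel rod with a round steel foot of 24 mm diameter; the origin is the centre of the foot's underside, 77 mm above the table when up and 56 mm when it bears on the blank in the tray (it can go to 50 mm with nothing beneath). Its spring takes 2 N at first and 4.6 N when the foot reaches the blank; push with 10 to 15 N altogether. The spring lifts it back.
- blank: The same square blank; origin at the centre of its underside.
- puck: Bystander: round wooden puck, 48 mm diameter, 26 mm high, beyond the lever on the table; origin at the centre of its underside.
- driver: Bystander: screwdriver 170 mm long, lying on the far side of the press; origin on the table beneath it.
- rover: Bystander: little black four-wheeled rover about 82 x 96 x 48 mm, on the far side of the press; origin on the table under its centre.

How it is judged:
By the outcome, as a careful person would: the job done as asked, in the order asked, and still so for the second after the job is handed in, with the robot touching nothing.
It also fails if it takes over 61 s, if anything falls off the work surface, if the arm or the gripper's body presses on something with over 40 N, if the wrist force passes 120 N, or if a joint passes its speed limit or range.

ROBOT

A 6-joint arm with a two-finger parallel gripper is mounted at the origin on the work surface. World frame = base frame: x ahead of the robot, y to its left, z up, the work surface at z = 0. Lengths are in m, angles in rad, forces in N, time in s.
With the tool pointing down it reaches from about 0.35 to 0.95 m from the base axis. Payload 17.4 kg.
Tool frame: the origin (TCP) lies at the very end of the fingers, on their centre line; the grasp point (between the pads) lies 19 mm behind it; z points along the fingers, y is the direction in which the jaws open and shut (so a half turn about z gives the same grasp; the last joint's range is limited). The gripper opens to 93 mm and grips with 3 to 60 N. Pads are 15 mm wide; open, the fingers measure 128 mm over their backs; the gripper's body (75 mm by 188 mm) begins 65 mm behind the grasp point.
Start: joints at [1.282, 0.116, 1.442, -0, 1.584, -0.038], TCP at [0.168, 0.654, 0.219] pointing down, gripper open.
Joint ranges: [-2.83, 2.83], [-0.83, 2.19], [0.07, 2.5], [-1.14, 4.28], [0.01, 3], [-2.97, 2.97]. Speed limits (rad/s): [1.89, 1.89, 2.22, 3.14, 3.14, 3.14].

INTERFACE

Orientations are given as a rotation vector (axis times angle).
In Python, from station import * gives the robot as it stands.
- The arm moves only by the tool servo_tool, never from a script. Its argument "targets" is text: rows parted by semicolons, each of 5 numbers parted by spaces: the finger opening in mm, from 0 to 93, then the shift along the tool's x, y, z in mm, then the turn about the tool's z in degrees. A call has exactly 8 rows; each row shifts and turns the pose as measured when the row begins, along the tool's axes as they then stand; what a row does not reach is not made up. A row lasts 1/10 s, in which the tool goes at most 50 mm and 8.59 degrees, less where a joint would pass 70% of its speed; a pose out of reach is approached as far as the arm can. A call with a gripper value outside its range is refused whole. The fingers move at their own pace and stop on an object; the grip force is fixed at half the most. Time passes only in rows, so rows that do not move let the fingers close, or fill a call up. It gives the time, the measured TCP pose, the force and the opening at its end, in the units of the state.
- get_obs(): the state, without advancing time (a new reading comes with each control period).
- capture(name): name is "scene" or "top" or "wrist"; returns the picture (400x640x3 uint8, red, green, blue); there is no depth.
- camera_params(name): a dict with "intrinsics" (3x3 intrinsics, pixels), "position" and "attitude" of the camera in the world. Camera axes: x right, y up, looking along -z (the intrinsics and any distortion apply to the point x, -y, -z); pixel columns grow to the right and rows downward; lengths in m; the calibration is good to about 2 mm. A picture is of the moment at which its call begins: read the wrist's pose just before it. camera_params takes no time and is no camera call; for the wrist camera it gives the pose at the moment of the call.
- finish_job(): hands the job in, once; it reports no verdict.
The state is a dict: "time_s": time; "joint_pos": joint angles; "dq": joint speeds; "effort": joint torques, N m; "position": TCP position; "eef_rot": TCP orientation; "force": force on the tool from outside, world axes, zero at the start; "moment": the same for the moment, N m; "gripper_width": finger opening in m.
Only numpy, scipy, OpenCV 4.12 (cv2) and the standard library are available. Lean on these libraries where they do the work, as an engineer would, in place of code of your own. Each camera call takes 0.05 s, during which the arm holds its last target. There are 200 camera calls.

## Working session

There is one attempt and no reset: what is moved stays moved. The work goes in short steps, Python scripts to look and compute and a tool call to move; the robot and the scene stay as the last step left them, time stands still between calls to the robot, and variables do not carry over. Pictures are saved under pics/ and viewed, about 8 in all and at most 12, crops included, and the job is handed in when it is done.

Besides the shell and the picture viewer there is one more tool, called by a JSON object that holds its "op" and its "data", one argument or row to a line. servo_tool: Moves the arm, as the interface text tells. Its arguments: {"type":"object","properties":{"targets":{"type":"string"}},"required":["targets"]}

```bash
mkdir -p pics; cat > h.py <<'E'
from station import *
import numpy as np, cv2
from scipy.spatial.transform import Rotation as R
def cam(n):
    p=camera_params(n); K=np.array(p["intrinsics"]); t=np.array(p["position"]); a=np.array(p["attitude"])
    M=a if a.shape==(3,3) else (R.from_rotvec(a).as_matrix() if a.size==3 else R.from_quat(a).as_matrix())
    return K,t,M,p
def ray(n,uv,z,c=None):
    K,t,M,_=c or cam(n); uv=np.atleast_2d(np.array(uv,float))
    d=np.c_[uv,np.ones(len(uv))]@np.linalg.inv(K).T; d=(d*[1,-1,-1])@M.T
    return t+d*((z-t[2])/d[:,2])[:,None]
def proj(n,P,c=None):
    K,t,M,_=c or cam(n); q=((np.atleast_2d(P)-t)@M)*[1,-1,-1]; q=q@K.T; return q[:,:2]/q[:,2:]
E
python3 - <<'E'
from h import *
for n in("scene","top","wrist"):
    print(n,camera_params(n)); im=capture(n); cv2.imwrite(f"pics/{n}0.png",im[:,:,::-1])
o=get_obs(); print(o)
E
```

```text
scene {'intrinsics': array([[417.79744378,   0.        , 320.46088681],
       [  0.        , 417.79744378, 194.32866112],
       [  0.        ,   0.        ,   1.        ]]), 'position': array([1.39187355, 0.02467445, 0.86338598]), 'attitude': array([0.65427518, 0.63209355, 1.41918084])}
top {'intrinsics': array([[378.4975489 ,   0.        , 317.03668927],
       [  0.        , 378.4975489 , 198.12237199],
       [  0.        ,   0.        ,   1.        ]]), 'position': array([0.54380609, 0.03977918, 0.96551863]), 'attitude': array([ 0.09554531, -0.06789943, -1.58053235])}
wrist {'intrinsics': array([[347.0333658 ,   0.        , 318.14311107],
       [  0.        , 347.0333658 , 196.86279833],
       [  0.        ,   0.        ,   1.        ]]), 'position': array([0.09012025, 0.67409575, 0.38442047]), 'attitude': array([-0.24603582, -0.1877523 ,  1.30998315])}
{'time_s': 0.15, 'joint_pos': array([ 1.28216546e+00,  1.16350867e-01,  1.44208176e+00, -9.72501471e-06,
        1.58399860e+00, -3.77641890e-02]), 'dq': array([ 0.0006645 , -0.00125054, -0.00471623, -0.00064313,  0.00191019,
        0.00076711]), 'effort': array([-2.16943386e-03, -7.21755338e+01, -6.22953629e+01,  7.80000561e-02,
        2.22737360e-02, -5.08945709e-05]), 'position': array([0.16751069, 0.65373308, 0.21811024]), 'eef_rot': array([-3.93012259e-01, -3.11678493e+00,  1.30215773e-03]), 'force': array([-0.13431773,  0.34483512,  0.32415225]), 'moment': array([ 0.01618191,  0.02788307, -0.02196264]), 'gripper_width': 0.09283640135645219}
```

View pics/top0.png

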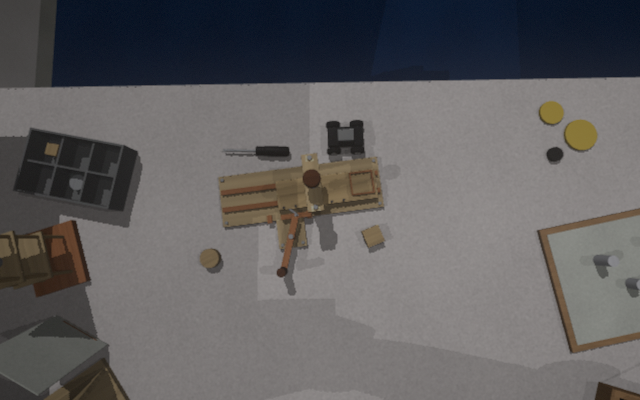

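View pics/scene0.png

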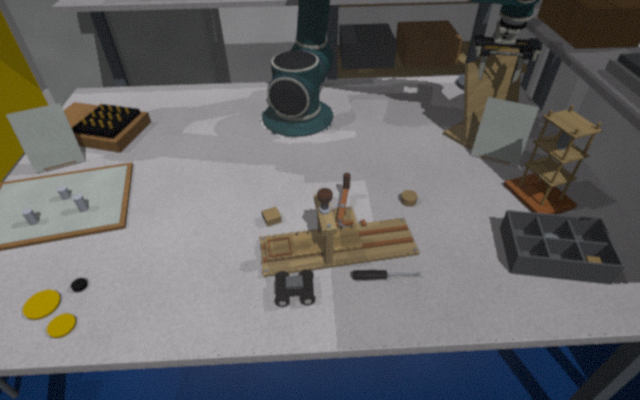

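The top view shows the tray at about (362,182), blank (373,236), lever knob (282,271), ram knob (312,178) and puck (209,259). I'll enlarge that area.

```bash
python3 - <<'E'
from h import *
im=cv2.imread("pics/top0.png")[140:290,210:400]
cv2.imwrite("pics/top0c.png",cv2.convertScaleAbs(cv2.resize(im,None,fx=4,fy=4,interpolation=cv2.INTER_CUBIC),alpha=1.4))
for nm,uv,z in[("tray",(362,182),.035),("blank",(373,236),.026),("knob",(282,271),.089),("ram",(312,178),.205),("puck",(209,259),.026)]: print(nm,ray("top",uv,z).round(4))
E
```

```text
tray [[ 0.6797 -0.0562  0.035 ]]
blank [[ 0.5464 -0.0811  0.026 ]]
knob [[0.4687 0.1366 0.089 ]]
ram [[0.6644 0.0626 0.205 ]]
puck [[0.4941 0.324  0.026 ]]
```

View pics/top0c.png

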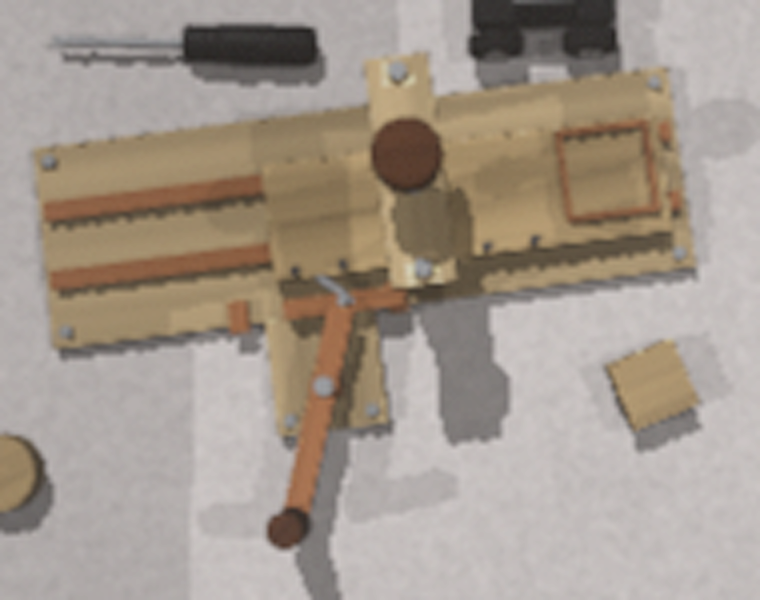

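```bash
python3 - <<'E'
from h import *
f=lambda p:(np.array(p,float)+.5)/4-.5+[210,140]
c=cam("top")
g=lambda p,z: ray("top",f(p),z,c)
t=g([(556,131),(645,121),(660,213),(571,223)],.035); print("tray",t.mean(0),[np.linalg.norm(t[i]-t[i-1]) for i in range(4)])
yaws=lambda a,b:np.degrees(np.arctan2(*(a-b)[1::-1]))
print("tray feed dir", yaws(t[0],t[1]),yaws(t[3],t[2]))
b=g([(606,368),(672,340),(697,403),(638,431)],.026); print("blank",b.mean(0),[np.linalg.norm(b[i]-b[i-1]) for i in range(4)])
print("blank side dir",yaws(b[0],b[1]),yaws(b[3],b[2]),yaws(b[0],b[3])-90,yaws(b[1],b[2])-90)
q=g([(37,150),(668,70),(695,268),(58,352)],.012);print("base dir",yaws(q[0],q[1]),yaws(q[3],q[2]))
k=g((287,527),.089)[0];pv=g((323,385),.045)[0];r=g((406,154),.205)[0]
print("knob",k,"piv",pv,np.linalg.norm((k-pv)[:2]),"ram",r)
d=(r-t.mean(0))[:2];print("tray->ram",np.linalg.norm(d),np.degrees(np.arctan2(d[1],d[0])), "lever dir",yaws(k,pv))
# scene cross-check reprojections
print(proj("scene",np.vstack([t,b,k,r])).round(1))
E
```

```text
tray [ 0.67827307 -0.05521379  0.035     ] [np.float64(0.05821050179488509), np.float64(0.05560850808239409), np.float64(0.058174612925928924), np.float64(0.055245990097343343)]
tray feed dir 95.719978250827 95.74308136268077
blank [ 0.5464134  -0.08095936  0.026     ] [np.float64(0.04304551412906295), np.float64(0.04437462107012701), np.float64(0.04137078824662406), np.float64(0.04024879496842491)]
blank side dir 112.23711622263154 114.53902406782224 -64.17919585455846 -69.79595653945755
base dir 96.53574156640832 96.86083307009523
knob [0.46791068 0.13802095 0.089     ] piv [0.54870234 0.12104943 0.045     ] 0.08255498581521263 ram [0.66419762 0.06433527 0.205     ]
tray->ram 0.12037482262189832 96.71497108947923 lever dir 168.13664161731458
[[289.9 253. ]
 [268.  255.7]
 [265.9 238.7]
 [286.8 236.2]
 [279.9 215. ]
 [265.1 219.9]
 [260.6 210.4]
 [273.7 205.7]
 [344.8 174.8]
 [323.1 191.5]]
```

```bash
cat >> h.py <<'E'
def tcp():
    o=get_obs(); M=R.from_rotvec(o["eef_rot"]).as_matrix(); return o,np.array(o["position"]),np.degrees(np.arctan2(M[1,1],M[0,1]))
def plan(p1,yaw1,n,start=None):
    """rows (tool x,y,z mm, turn deg) taking a vertical tool to p1 with tool-y at yaw1 (deg)"""
    o,p,y=tcp()
    if start: p,y=start
    print("t",round(o["time_s"],2),"at",p.round(4),"yaw",round(y,2),"F",np.round(o["force"],1),"w",round(o["gripper_width"]*1e3,1))
    dy=(yaw1-y+180)%360-180; d=(np.array(p1)-p)/n*1e3
    for i in range(n):
        a=np.radians(y+dy*i/n); ty=np.array([np.cos(a),np.sin(a)]); tx=np.array([-ty[1],ty[0]])
        print(f"{d[:2]@tx:.1f} {d[:2]@ty:.1f} {-d[2]:.1f} {-dy/n:.2f}",end="; ")
    print()
E
python3 -c "
from h import *
plan([.546,-.081,.12],113.2,20)"
```

```text
t 0.15 at [0.1675 0.6537 0.2181] yaw 75.63 F [-0.1  0.3  0.3] w 92.8
-27.5 -30.9 4.9 -1.88; -26.4 -31.8 4.9 -1.88; -25.4 -32.6 4.9 -1.88; -24.3 -33.4 4.9 -1.88; -23.2 -34.2 4.9 -1.88; -22.0 -35.0 4.9 -1.88; -20.9 -35.7 4.9 -1.88; -19.7 -36.3 4.9 -1.88; -18.5 -37.0 4.9 -1.88; -17.3 -37.5 4.9 -1.88; -16.0 -38.1 4.9 -1.88; -14.8 -38.6 4.9 -1.88; -13.5 -39.1 4.9 -1.88; -12.2 -39.5 4.9 -1.88; -10.9 -39.9 4.9 -1.88; -9.6 -40.2 4.9 -1.88; -8.3 -40.5 4.9 -1.88; -7.0 -40.7 4.9 -1.88; -5.6 -40.9 4.9 -1.88; -4.3 -41.1 4.9 -1.88;
```

{"op": "servo_tool", "data": {
  "targets": "80 -27 -31 0 -1.9; 80 -26 -32 0 -1.9; 80 -25 -33 0 -1.9; 80 -24 -33 0 -1.9; 80 -23 -34 0 -1.9; 80 -22 -35 0 -1.9; 80 -21 -36 0 -1.9; 80 -20 -36 0 -1.9"
}}

```text
time_s: 0.95
position: [0.3207, 0.3528, 0.2147]
eef_rot: [0.049, -3.139, 0.008]
force: [0.6, 1.1, 0.2]
gripper_width: 0.0799
```

{"op": "servo_tool", "data": {
  "targets": "80 -18 -37 0 -1.9; 80 -17 -37 0 -1.9; 80 -16 -38 0 -1.9; 80 -15 -39 0 -1.9; 80 -13 -39 5 -1.9; 80 -12 -39 5 -1.9; 80 -11 -40 5 -1.9; 80 -10 -40 5 -1.9"
}}

```text
time_s: 1.75
position: [0.482, 0.0502, 0.1961]
eef_rot: [-0.483, 3.103, -0.006]
force: [-0.3, 0.3, -0.2]
gripper_width: 0.0798
```

```bash
python3 -c "
from h import *
plan([.546,-.081,.13],113.2,8)"
```

```text
t 1.75 at [0.482  0.0502 0.1961] yaw 107.68 F [-0.3  0.3 -0.2] w 79.8
-2.6 -18.1 8.3 -0.69; -2.4 -18.1 8.3 -0.69; -2.2 -18.1 8.3 -0.69; -2.0 -18.1 8.3 -0.69; -1.8 -18.2 8.3 -0.69; -1.5 -18.2 8.3 -0.69; -1.3 -18.2 8.3 -0.69; -1.1 -18.2 8.3 -0.69;
```

Steps land well. Next I go to above the blank, then look with the wrist camera.

{"op": "servo_tool", "data": {
  "targets": "80 -3 -24 10 -1; 80 -3 -25 10 -1; 80 -3 -25 10 -1; 80 -2 -25 10 -1; 80 -2 -25 10 -1; 80 -2 -22 10 -0.5; 80 0 0 0 0; 80 0 0 0 0"
}}

```text
time_s: 2.55
position: [0.5486, -0.0927, 0.132]
eef_rot: [0.629, -3.076, 0.005]
force: [-0.1, -0.1, 0.7]
gripper_width: 0.0798
```

```bash
python3 - <<'E'
from h import *
np.save("c.npy",np.array(0))
plan([.546,-.081,.007],113.2,8)
import pickle; c=cam("wrist"); pickle.dump(c[:3],open("w1.pkl","wb"))
im=capture("wrist"); cv2.imwrite("pics/w1.png",im[:,:,::-1])
print(proj("wrist",[[.546,-.081,.026],[.678,-.055,.035]],c))
E
```

```text
t 2.55 at [ 0.5486 -0.0927  0.132 ] yaw 113.1 F [-0.1 -0.1  0.7] w 79.8
-0.3 1.5 15.6 -0.01; -0.3 1.5 15.6 -0.01; -0.3 1.5 15.6 -0.01; -0.3 1.5 15.6 -0.01; -0.3 1.5 15.6 -0.01; -0.3 1.5 15.6 -0.01; -0.3 1.5 15.6 -0.01; -0.3 1.5 15.6 -0.01; 
[[332.11647326 198.78584225]
 [299.98501957 341.55371892]]
```

View pics/w1.png

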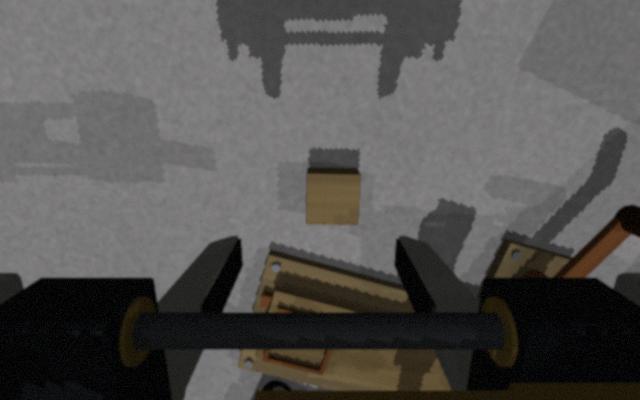

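The wrist view shows the blank's top face between about (305,172) and (360,224), aligned with the jaws. The tray is at (297,340), partly hidden.

```bash
python3 - <<'E'
from h import *
import pickle; c=(*pickle.load(open("w1.pkl","rb")),None)
im=cv2.imread("pics/w1.png")[140:235,290:375]; hsv=cv2.cvtColor(im,cv2.COLOR_BGR2HSV)
m=((hsv[...,1]>85)&(hsv[...,2]>95)).astype(np.uint8)
cs=max(cv2.findContours(m,0,1)[0],key=cv2.contourArea); r=cv2.minAreaRect(cs); b=cv2.boxPoints(r)+[290,140]; print(b)
w=ray("wrist",b,.026,c); print(w.mean(0),[np.linalg.norm(w[i]-w[i-1]) for i in range(4)]); print([np.degrees(np.arctan2(*(w[i]-w[i-1])[1::-1]))%90 for i in range(4)])
plan([*w.mean(0)[:2],.008],113.2,8)
E
```

```text
[[307. 223.]
 [307. 175.]
 [359. 175.]
 [359. 223.]]
[ 0.54626603 -0.08009738  0.026     ] [np.float64(0.04350616171978438), np.float64(0.04110001669655033), np.float64(0.04178003371183761), np.float64(0.04109956492918695)]
[np.float64(23.131383240780536), np.float64(22.549758124331362), np.float64(23.105077071770197), np.float64(24.956424313063252)]
t 2.6 at [ 0.5485 -0.0925  0.132 ] yaw 113.13 F [0.1 0.7 0.3] w 80.1
-0.3 1.5 15.5 -0.01; -0.3 1.5 15.5 -0.01; -0.3 1.5 15.5 -0.01; -0.3 1.5 15.5 -0.01; -0.3 1.5 15.5 -0.01; -0.3 1.5 15.5 -0.01; -0.3 1.5 15.5 -0.01; -0.3 1.5 15.5 -0.01;
```

{"op": "servo_tool", "data": {
  "targets": "80 0 3 20 0; 80 0 3 25 0; 80 0 3 25 0; 80 0 3 25 0; 80 0 0 18 0; 80 0 0 5 0; 80 0 0 0 0; 80 0 0 0 0"
}}

```text
time_s: 3.4
position: [0.5445, -0.076, 0.0165]
eef_rot: [-0.636, 3.07, -0.009]
force: [-0.3, -0.8, 0.8]
gripper_width: 0.0798
```

```bash
python3 -c "
from h import *
plan([.5463,-.0803,.008],113.2,1)"
```

```text
t 3.4 at [ 0.5445 -0.076   0.0165] yaw 113.39 F [-0.3 -0.8  0.8] w 79.8
0.1 -4.7 8.5 0.19;
```

{"op": "servo_tool", "data": {
  "targets": "80 0 -4.5 7 0; 80 0 0 2 0; 80 0 0 0 0; 30 0 0 0 0; 30 0 0 0 0; 30 0 0 0 0; 30 0 0 0 0; 30 0 0 0 0"
}}

```text
time_s: 4.2
position: [0.5481, -0.0809, 0.01]
eef_rot: [-0.634, 3.067, -0.011]
force: [0.9, 0.5, -1.0]
gripper_width: 0.0445
```

```bash
python3 -c "
from h import *
plan([.5463,-.0803,.008],113.2,1)"
```

```text
t 4.2 at [ 0.5481 -0.0809  0.01  ] yaw 113.37 F [ 0.9  0.5 -1. ] w 44.5
1.4 1.3 2.0 0.17;
```

{"op": "servo_tool", "data": {
  "targets": "30 0 0 -20 0; 30 0 0 -30 0; 30 0 0 -30 0; 30 0 0 -20 3; 30 0 0 -8 5; 30 0 0 0 5; 30 0 0 0 3.5; 30 0 0 0 0"
}}

```text
time_s: 5.0
position: [0.5462, -0.08, 0.1223]
eef_rot: [-0.171, 3.127, -0.009]
force: [-0.5, 0.3, -1.2]
gripper_width: 0.044
```

```bash
python3 -c "
from h import *
plan([.679,-.0555,.09],96.6,6)"
```

```text
t 5.0 at [ 0.5462 -0.08    0.1223] yaw 96.27 F [-0.5  0.3 -1.2] w 44.0
-22.4 1.6 5.4 -0.05; -22.5 1.6 5.4 -0.05; -22.5 1.6 5.4 -0.05; -22.5 1.6 5.4 -0.05; -22.5 1.6 5.4 -0.05; -22.5 1.5 5.4 -0.05;
```

{"op": "servo_tool", "data": {
  "targets": "30 -20 1 5 0; 30 -25 2 5 0; 30 -25 2 5 0; 30 -25 2 5 0; 30 -22 2 5 0; 30 -10 0 3 0; 30 -2 0 0 0; 30 0 0 0 0"
}}

```text
time_s: 5.8
position: [0.677, -0.0559, 0.0933]
eef_rot: [-0.194, 3.127, -0.009]
force: [0.0, 0.9, -0.4]
gripper_width: 0.0435
```

```bash
python3 -c "
from h import *
plan([.679,-.0555,.05],96.6,1)"
```

```text
t 5.8 at [ 0.677  -0.0559  0.0933] yaw 97.1 F [ 0.   0.9 -0.4] w 43.5
-2.0 0.1 43.3 0.50;
```

{"op": "servo_tool", "data": {
  "targets": "30 -1 0 10 0.5; 30 -1 0 15 0; 30 0 0 10 0; 30 0 0 2 0; 30 0 0 0 0; 30 0 0 0 0; 30 0 0 0 0; 30 0 0 0 0"
}}

```text
time_s: 6.6
position: [0.6773, -0.0566, 0.0539]
eef_rot: [-0.179, 3.128, -0.009]
force: [0.4, -0.3, 0.7]
gripper_width: 0.0439
```

```bash
python3 - <<'E'
from h import *
plan([.679,-.0555,.04],96.6,1)
c=cam("wrist"); im=capture("wrist")[:,:,::-1]; t=capture("top")[:,:,::-1]
a=cv2.resize(im[140:290,220:420],None,fx=3,fy=3,interpolation=cv2.INTER_CUBIC)
s=cv2.resize(capture("scene")[:,:,::-1][190:290,230:430],None,fx=3,fy=3,interpolation=cv2.INTER_CUBIC)
cv2.imwrite("pics/w2.png",cv2.convertScaleAbs(np.vstack([a[:300],s[:300]]),alpha=1.4))
E
```

```text
t 6.6 at [ 0.6773 -0.0566  0.0539] yaw 96.55 F [ 0.4 -0.3  0.7] w 43.9
-1.8 0.9 13.9 -0.05;
```

View pics/w2.png

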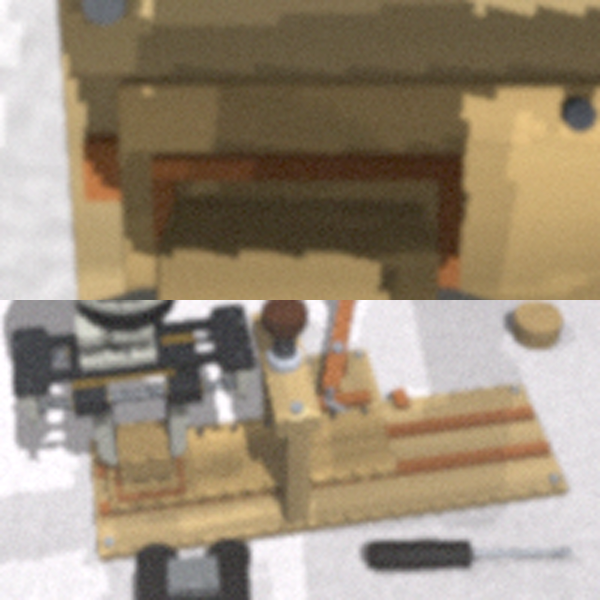

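The wrist crop shows the tray's inner sides at columns 175/440 and its front rim at rows 155–180, with the blank's bottom front edge at columns 170/425, row 200. The blank sits a little too far in -y; I'll work out by how much with rays.

```bash
python3 - <<'E'
from h import *
c=cam("wrist"); f=lambda p:(np.array(p,float)+.5)/3-.5+[220,140]
A=np.radians(6.6); E=np.array([[np.cos(A),np.sin(A)],[-np.sin(A),np.cos(A)]])
b=ray("wrist",f([(170,200),(425,200)]),.044,c)[:,:2]@E.T
t=ray("wrist",f([(152,156),(462,156)]),.035,c)[:,:2]@E.T
ti=ray("wrist",f([(177,180),(439,180)]),.035,c)[:,:2]@E.T
for n,q in(("blank bottom front",b),("rim outer",t),("rim inner",ti)): print(n,(q*1e3).round(1),"mid",(q.mean(0)*1e3).round(1))
_,p,_=tcp(); print("tcp",(E@p[:2]*1e3).round(1),"tray",(E@[.6783,-.0552]*1e3).round(1))
E
```

```text
blank bottom front [[ 643.9 -156. ]
 [ 643.9 -110.7]] mid [ 643.9 -133.3]
rim outer [[ 638.4 -160.2]
 [ 638.3 -103. ]] mid [ 638.4 -131.6]
rim inner [[ 643.  -155.8]
 [ 643.  -107.1]] mid [ 643.  -131.4]
tcp [ 666.3 -134.1] tray [ 667.5 -132.8]
```

{"op": "servo_tool", "data": {
  "targets": "30 -1.8 1.8 0 0; 30 0 0 0 0; 30 0 0 3 0; 30 0 0 3 0; 30 0 0 3 0; 30 0 0 2 0; 30 0 0 0 0; 30 0 0 0 0"
}}

```text
time_s: 7.55
position: [0.6791, -0.0544, 0.0417]
eef_rot: [-0.179, 3.128, -0.009]
force: [0.1, 0.2, -0.1]
gripper_width: 0.0435
```

```bash
python3 -c "
from h import *
_,p,_=tcp();A=np.radians(6.6)
print(np.array([[np.cos(A),np.sin(A)],[-np.sin(A),np.cos(A)]])@p[:2]*1e3,'want 668.1 -132.3')
plan([.679,-.0555,.0405],96.6,1)"
```

```text
[ 668.34445558 -132.11637656] want 668.1 -132.3
t 7.55 at [ 0.6791 -0.0544  0.0417] yaw 96.55 F [ 0.1  0.2 -0.1] w 43.5
0.2 -1.1 1.2 -0.05;
```

{"op": "servo_tool", "data": {
  "targets": "30 0 0 1 0; 30 0 0 1 0; 30 0 0 0.5 0; 58 0 0 0 0; 58 0 0 0 0; 58 0 0 -2 0; 58 0 0 -20 0; 58 0 0 -30 0"
}}

```text
time_s: 8.35
position: [0.677, -0.054, 0.089]
eef_rot: [-0.179, 3.134, -0.007]
force: [0.1, -0.6, -0.2]
gripper_width: 0.0578
```

{"op": "servo_tool", "data": {
  "targets": "40 20 0 -30 0; 40 40 0 -10 0; 40 40 5 0 0; 40 40 5 0 0; 40 20 5 0 0; 40 0 0 0 0; 40 0 0 0 0; 40 0 0 0 0"
}}

```text
time_s: 9.15
position: [0.5132, -0.0576, 0.1351]
eef_rot: [-0.179, 3.125, -0.011]
force: [0.6, 1.0, -0.4]
gripper_width: 0.0401
```

```bash
python3 - <<'E'
from h import *
plan([.468,.138,.15],96.6,1)
c=cam("wrist"); im=capture("wrist")[:,:,::-1]; t=capture("top")[:,:,::-1]
cv2.imwrite("pics/w3raw.png",im)
a=cv2.resize(t[140:290,210:400],None,fx=3,fy=3,interpolation=cv2.INTER_CUBIC)
s=cv2.resize(capture("scene")[:,:,::-1][220:275,250:440],None,fx=3,fy=3,interpolation=cv2.INTER_CUBIC)
cv2.imwrite("pics/t3.png",cv2.convertScaleAbs(np.vstack([a[:430],s]),alpha=1.4))
E
```

```text
t 9.15 at [ 0.5132 -0.0576  0.1351] yaw 96.55 F [ 0.6  1.  -0.4] w 40.1
22.6 199.4 -14.9 -0.05;
```

View pics/t3.png

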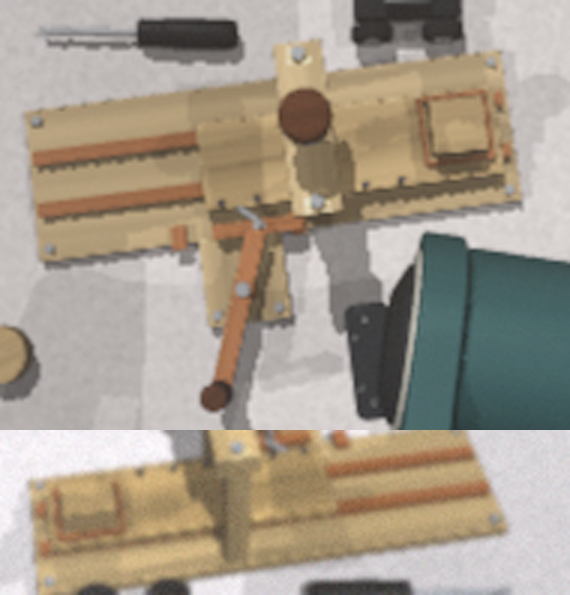

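The blank sits within the tray rim in both views. Now to the lever, straddling its knob with the jaws along the feed direction.

{"op": "servo_tool", "data": {
  "targets": "60 5 30 0 0; 60 5 40 0 0; 60 5 40 0 0; 60 5 40 0 0; 60 3 30 0 0; 60 0 12 0 0; 60 0 2 0 0; 60 0 0 0 0"
}}

```text
time_s: 10.1
position: [0.4695, 0.1384, 0.1311]
eef_rot: [-0.177, 3.13, -0.011]
force: [0.4, -0.9, 0.7]
gripper_width: 0.0603
```

```bash
python3 - <<'E'
from h import *
plan([.465,.139,.055],96.6,1)
c=cam("wrist"); im=capture("wrist")[:,:,::-1]
print(proj("wrist",[.467,.139,.089],c))
cv2.imwrite("pics/w4.png",cv2.convertScaleAbs(im,alpha=1.4))
E
```

```text
t 10.1 at [0.4695 0.1384 0.1311] yaw 96.47 F [ 0.4 -0.9  0.7] w 60.3
4.4 1.1 76.1 -0.13; 
[[319.37568844 220.24722312]]
```

View pics/w4.png

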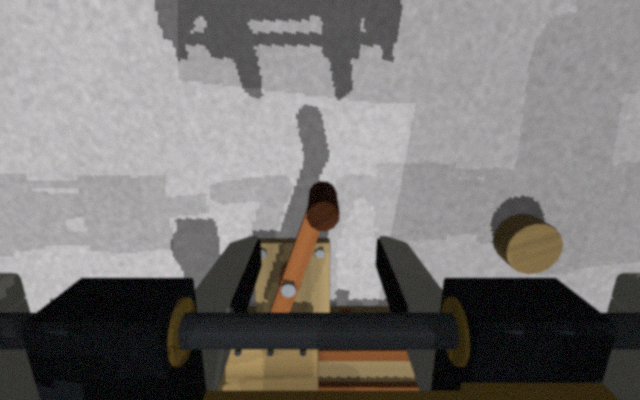

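The knob's top is centred at about (323,214), some 3 mm nearer to the robot than predicted; the puck at (530,245) is well clear.

{"op": "servo_tool", "data": {
  "targets": "60 7 3.5 0 0; 60 0 0 0 0; 60 0 0 15 0; 60 0 0 25 0; 60 0 0 22 0; 60 0 0 10 0; 60 0 0 2 0; 60 0 0 0 0"
}}

```text
time_s: 10.95
position: [0.4626, 0.1363, 0.0516]
eef_rot: [-0.167, 3.131, -0.012]
force: [-0.2, -0.5, -0.4]
gripper_width: 0.0601
```

{"op": "servo_tool", "data": {
  "targets": "60 0 -12 0 0; 60 0 -12 0 0; 60 0 -12 0 0; 60 0 -12 0 0; 60 0 -10 0 0; 60 0 -6 0 0; 60 0 -4 0 0; 60 0 -3 0 0"
}}

```text
time_s: 11.75
position: [0.4709, 0.0627, 0.055]
eef_rot: [-0.166, 3.127, 0.008]
force: [5.7, 41.7, -16.9]
gripper_width: 0.0606
```

```bash
cat > st.py <<'E'
from h import *
o,p,y=tcp();A=np.radians(6.6)
e=np.array([[np.cos(A),np.sin(A)],[-np.sin(A),np.cos(A)]])
print(o["time_s"],"press xy",(e@p[:2]*1e3).round(1),"z",p[2].round(4),"yaw",y.round(2),"Fpress",(e@o["force"][:2]).round(1),o["force"][2].round(1))
E
python3 st.py
```

```text
11.75 press xy [475.    8.2] z 0.055 yaw 96.09 Fpress [10.5 40.8] -16.9
```

The lever is at the hard stop (the force rose at press y = 8 mm). Next: return, and check.

{"op": "servo_tool", "data": {
  "targets": "60 0 4 0 0; 60 0 10 0 0; 60 0 12 0 0; 60 0 12 0 0; 60 0 12 0 0; 60 0 12 0 0; 60 0 8 0 0; 60 0 0 0 0"
}}

```text
time_s: 12.55
position: [0.464, 0.1363, 0.0579]
eef_rot: [-0.165, 3.124, 0.012]
force: [-0.1, -0.6, 0.3]
gripper_width: 0.0601
```

```bash
python3 st.py; python3 - <<'E'
from h import *
t=capture("top")[:,:,::-1]; s=capture("scene")[:,:,::-1]
a=cv2.resize(t[140:250,210:400],None,fx=3,fy=3,interpolation=cv2.INTER_CUBIC)
b=cv2.resize(s[160:275,250:440],None,fx=3,fy=3,interpolation=cv2.INTER_CUBIC)[:265]
cv2.imwrite("pics/t5.png",cv2.convertScaleAbs(np.vstack([a,b]),alpha=1.4))
E
```

```text
12.55 press xy [476.6  82.1] z 0.0579 yaw 96.03 Fpress [-0.2 -0.6] 0.3
```

View pics/t5.png

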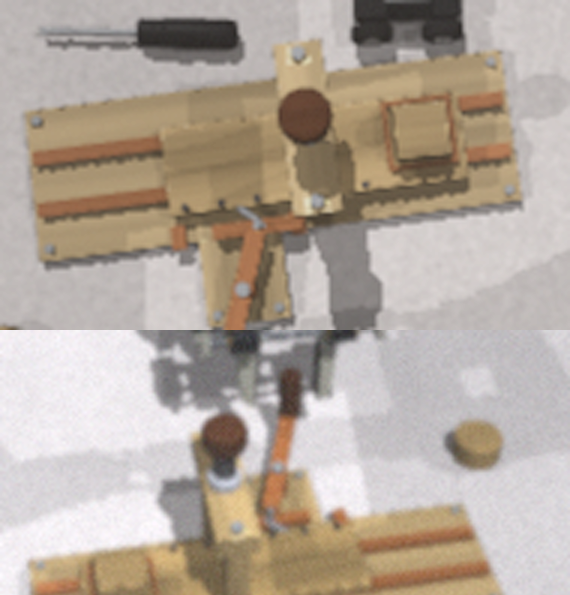

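Stroke 1 fed the sled about 30 mm, and the lever is back at rest. Stroke 2 is next.

{"op": "servo_tool", "data": {
  "targets": "60 0 -12 2 0; 60 0 -12 2 0; 60 0 -12 0 0; 60 0 -12 0 0; 60 0 -11 0 0; 60 0 -8 0 0; 60 0 -3 0 0; 60 0 -2 0 0"
}}

```text
time_s: 13.45
position: [0.4714, 0.0629, 0.0521]
eef_rot: [-0.157, 3.123, 0.048]
force: [-1.8, 45.2, -1.6]
gripper_width: 0.0609
```

```bash
python3 st.py
```

```text
13.45 press xy [475.5   8.3] z 0.0521 yaw 95.78 Fpress [ 3.4 45.1] -1.6
```

{"op": "servo_tool", "data": {
  "targets": "60 0 4 0 0; 60 0 10 0 0; 60 0 12 0 0; 60 0 12 0 0; 60 0 12 0 0; 60 0 12 0 0; 60 0 8 0 0; 60 0 0 0 0"
}}

```text
time_s: 14.25
position: [0.4636, 0.1349, 0.0538]
eef_rot: [-0.152, 3.124, 0.053]
force: [0.7, 0.3, 0.4]
gripper_width: 0.0599
```

```bash
python3 st.py; python3 - <<'E'
from h import *
o=get_obs(); print(R.from_rotvec(o["eef_rot"]).as_matrix().round(3))
t=capture("top")[:,:,::-1]; s=capture("scene")[:,:,::-1]
cv2.imwrite("pics/t6raw.png",t); cv2.imwrite("pics/s6raw.png",s)
# dark-red knob/lever location in scene vs. frame after stroke 1 handled by eye later
E
```

```text
14.25 press xy [476.1  80.7] z 0.0538 yaw 95.6 Fpress [0.7 0.2] 0.4
[[-0.995 -0.098  0.012]
 [-0.097  0.995  0.034]
 [-0.015  0.033 -0.999]]
```

{"op": "servo_tool", "data": {
  "targets": "60 0 -12 0 0; 60 0 -12 0 0; 60 0 -12 0 0; 60 0 -12 0 0; 60 0 -11 0 0; 60 0 -7 0 0; 60 0 -2 0 0; 60 0 -1 0 0"
}}

```text
time_s: 15.15
position: [0.4703, 0.0642, 0.0514]
eef_rot: [-0.146, 3.123, 0.087]
force: [0.1, 34.8, -2.2]
gripper_width: 0.0608
```

```bash
python3 st.py
```

```text
15.15 press xy [474.6   9.7] z 0.0514 yaw 95.39 Fpress [ 4.1 34.5] -2.2
```

{"op": "servo_tool", "data": {
  "targets": "60 0 4 0 0; 60 0 10 0 0; 60 0 12 0 0; 60 0 12 0 0; 60 0 12 0 0; 60 0 12 0 0; 60 0 8 0 0; 60 0 0 0 0"
}}

```text
time_s: 15.95
position: [0.4633, 0.1365, 0.0556]
eef_rot: [-0.142, 3.123, 0.089]
force: [0.2, -0.2, 0.2]
gripper_width: 0.0602
```

```bash
python3 st.py; python3 - <<'E'
from h import *
t=capture("top")[:,:,::-1]; s=capture("scene")[:,:,::-1]
a=cv2.resize(t[140:250,210:400],None,fx=3,fy=3,interpolation=cv2.INTER_CUBIC)
b=cv2.resize(s[160:275,250:440],None,fx=3,fy=3,interpolation=cv2.INTER_CUBIC)[:265]
cv2.imwrite("pics/t7.png",cv2.convertScaleAbs(np.vstack([a,b]),alpha=1.4))
E
```

```text
15.95 press xy [475.9  82.4] z 0.0556 yaw 95.24 Fpress [ 0.2 -0.3] 0.2
```

View pics/t7.png

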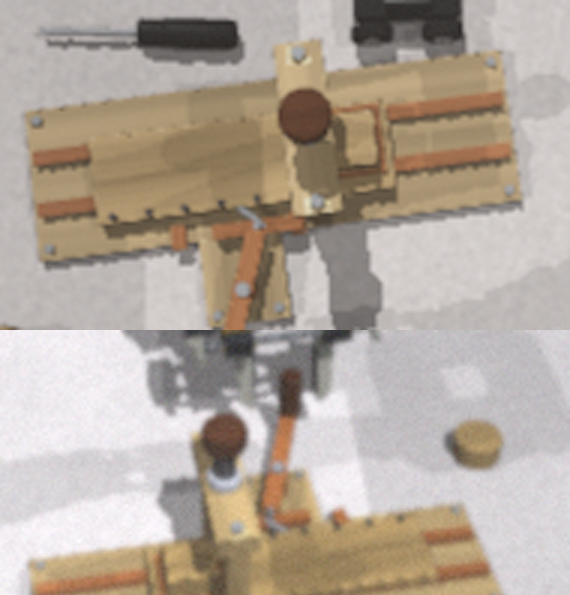

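The sled's left end went from column 199 to 162 to 92 in the crop, so three equal feeds, and the lever is at rest. This is the fourth stroke.

{"op": "servo_tool", "data": {
  "targets": "60 0 -12 0 0; 60 0 -12 0 0; 60 0 -12 0 0; 60 0 -12 0 0; 60 0 -11 0 0; 60 0 -8 0 0; 60 0 -2.5 0 0; 60 0 -1 0 0"
}}

```text
time_s: 16.85
position: [0.4701, 0.0648, 0.052]
eef_rot: [-0.135, 3.119, 0.126]
force: [-0.8, 35.9, -2.8]
gripper_width: 0.0607
```

```bash
python3 st.py
```

```text
16.85 press xy [474.5  10.3] z 0.052 yaw 95.02 Fpress [ 3.3 35.8] -2.8
```

{"op": "servo_tool", "data": {
  "targets": "60 0 4 0 0; 60 0 10 0 0; 60 0 12 0 0; 60 0 12 0 0; 60 0 12 0 0; 60 0 12 0 0; 60 0 8 0 0; 60 0 0 0 0"
}}

```text
time_s: 17.65
position: [0.4635, 0.137, 0.0579]
eef_rot: [-0.131, 3.119, 0.129]
force: [0.3, -0.6, 0.6]
gripper_width: 0.06
```

```bash
python3 st.py; python3 - <<'E'
from h import *
o=get_obs(); print(R.from_rotvec(o["eef_rot"]).as_matrix().round(3))
E
```

```text
17.65 press xy [476.2  82.9] z 0.0579 yaw 94.86 Fpress [ 0.2 -0.6] 0.6
[[-0.996 -0.084  0.013]
 [-0.083  0.993  0.083]
 [-0.02   0.081 -0.996]]
```

{"op": "servo_tool", "data": {
  "targets": "60 0 1 -10 0; 60 0 2 -25 0; 60 0 2 -35 0; 60 0 0 -45 0; 0 0 0 -45 0; 0 -10 0 -30 0; 0 -20 0 -5 0; 0 -30 -10 0 0"
}}

```text
time_s: 18.45
position: [0.5196, 0.1187, 0.2674]
eef_rot: [-0.132, 3.116, 0.126]
force: [1.0, -0.8, -0.1]
gripper_width: 0.0329
```

```bash
cat > go.py <<'E'
from h import *
import sys
o=get_obs(); M=R.from_rotvec(o["eef_rot"]).as_matrix(); p=np.array(o["position"])
t=np.array(eval(sys.argv[1])); print(o["time_s"],p.round(4),"F",o["force"].round(1),"w",o["gripper_width"].round(4),"tool mm",(M.T@(t-p)*1e3).round(1),"z",M[:,2].round(3))
E
python3 go.py "[.6635,.071,.235]"; python3 - <<'E'
from h import *
t=capture("top")[:,:,::-1]; cv2.imwrite("pics/t8raw.png",t)
E
```

```text
Traceback (most recent call last):
  File "go.py", line 4, in <module>
    t=np.array(eval(sys.argv[1])); print(o["time_s"],p.round(4),"F",o["force"].round(1),"w",o["gripper_width"].round(4),"tool mm",(M.T@(t-p)*1e3).round(1),"z",M[:,2].round(3))
                                                                                            ^^^^^^^^^^^^^^^^^^^^^^^^
AttributeError: 'float' object has no attribute 'round'
```

```bash
sed -i 's/o\["gripper_width"\].round(4)/round(o["gripper_width"],4)/' go.py; python3 go.py "[.6635,.071,.24]"; python3 - <<'E'
from h import *
t=cv2.imread("pics/t8raw.png")
a=cv2.resize(t[140:290,210:400],None,fx=3,fy=3,interpolation=cv2.INTER_CUBIC)
cv2.imwrite("pics/t8.png",cv2.convertScaleAbs(a,alpha=1.4))
E
```

```text
18.5 [0.5231 0.1173 0.2663] F [-0.6 -1.1 -2.6] w 0.0286 tool mm [-135.5  -59.9   24.8] z [ 0.017  0.081 -0.997]
```

View pics/t8.png

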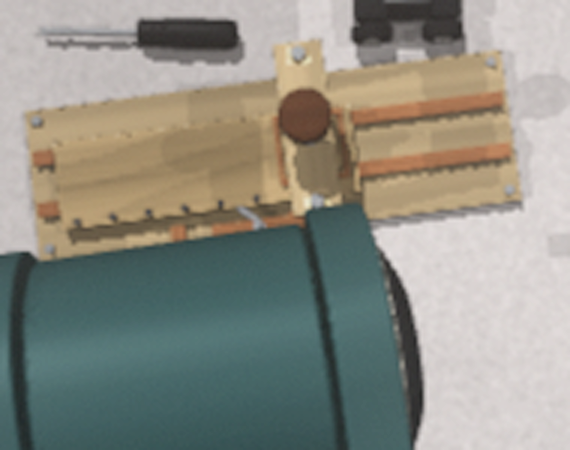

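Sled's left end is at column 55, so a fourth equal feed, and the tray is now under the ram. Next I move over the ram's knob.

{"op": "servo_tool", "data": {
  "targets": "0 -25 -10 0 0; 0 -28 -12 0 0; 0 -28 -12 0 0; 0 -28 -12 5 0; 0 -18 -8 8 0; 0 -5 -3 8 0; 0 0 0 2 0; 0 0 0 0 0"
}}

```text
time_s: 19.3
position: [0.6649, 0.0675, 0.2458]
eef_rot: [-0.124, 3.115, 0.123]
force: [0.1, 0.8, 0.2]
gripper_width: 0.0009
```

```bash
python3 go.py "[.6635,.071,.21]"
```

```text
19.3 [0.6649 0.0675 0.2458] F [0.1 0.8 0.2] w 0.0009 tool mm [ 2.   0.8 35.9] z [ 0.019  0.079 -0.997]
```

{"op": "servo_tool", "data": {
  "targets": "0 1 1 8 0; 0 0 0 12 0; 0 0 0 8 0; 0 0 0 3 0; 0 0 0 2 0; 0 0 0 2 0; 0 0 0 2 0; 0 0 0 0 0"
}}

```text
time_s: 20.1
position: [0.6624, 0.073, 0.208]
eef_rot: [-0.127, 3.112, 0.123]
force: [0.4, 0.2, -0.4]
gripper_width: 0.0004
```

```bash
python3 go.py "[.6635,.070,.184]"
```

```text
20.1 [0.6624 0.073  0.208 ] F [ 0.4  0.2 -0.4] w 0.0004 tool mm [-0.2 -5.  23.7] z [ 0.021  0.08  -0.997]
```

{"op": "servo_tool", "data": {
  "targets": "0 0 -1.5 2.5 0; 0 0 -0.5 2.5 0; 0 0 -0.3 2.5 0; 0 0 -0.3 2.5 0; 0 0 -0.2 2.5 0; 0 0 -0.2 2.5 0; 0 0 -0.2 2 0; 0 0 0 0 0"
}}

```text
time_s: 20.9
position: [0.6631, 0.0714, 0.1908]
eef_rot: [-0.127, 3.111, 0.124]
force: [-1.7, 0.4, 4.0]
gripper_width: 0.0004
```

```bash
python3 go.py "[.6635,.070,.184]"
```

```text
20.9 [0.6631 0.0714 0.1908] F [-1.7  0.4  4. ] w 0.0004 tool mm [-0.1 -2.   6.7] z [ 0.022  0.081 -0.997]
```

{"op": "servo_tool", "data": {
  "targets": "0 0 -0.1 1.5 0; 0 0 -0.1 1.5 0; 0 0 -0.1 1 0; 0 0 0 1 0; 0 0 0 0.5 0; 0 0 0 0 0; 0 0 0 0 0; 0 0 0 0 0"
}}

```text
time_s: 21.7
position: [0.6631, 0.0714, 0.1854]
eef_rot: [-0.127, 3.111, 0.124]
force: [-3.6, 1.3, 4.0]
gripper_width: 0.0006
```

```bash
python3 go.py "[.6635,.070,.184]"
```

```text
21.7 [0.6631 0.0714 0.1854] F [-3.6  1.3  4. ] w 0.0006 tool mm [-0.2 -1.5  1.2] z [ 0.022  0.08  -0.997]
```

{"op": "servo_tool", "data": {
  "targets": "0 0 0 0.6 0; 0 0 0 0.6 0; 0 0 0 0.6 0; 0 0 0 0 0; 0 0 0 0 0; 0 0 0 0 0; 0 0 0 0 0; 0 0 0 0 0"
}}

```text
time_s: 22.5
position: [0.6632, 0.0714, 0.1847]
eef_rot: [-0.127, 3.11, 0.123]
force: [-3.9, 0.0, 5.1]
gripper_width: 0.0004
```

```bash
python3 go.py "[.6635,.070,.184]"
```

```text
22.5 [0.6632 0.0714 0.1847] F [-3.9  0.   5.1] w 0.0004 tool mm [-0.1 -1.5  0.6] z [ 0.023  0.08  -0.997]
```

{"op": "servo_tool", "data": {
  "targets": "0 0 0 1 0; 0 0 0 1 0; 0 0 0 1 0; 0 0 0 1 0; 0 0 0 1 0; 0 0 0 1 0; 0 0 0 1 0; 0 0 0 1 0"
}}

```text
time_s: 23.3
position: [0.6633, 0.0715, 0.1844]
eef_rot: [-0.127, 3.106, 0.122]
force: [-9.2, -1.0, 11.7]
gripper_width: 0.0005
```

```bash
python3 go.py "[.6635,.070,.184]"
```

```text
23.3 [0.6633 0.0715 0.1844] F [-9.2 -1.  11.7] w 0.0005 tool mm [-0.  -1.5  0.3] z [ 0.027  0.079 -0.996]
```

The ram stalled at z = 0.1844 with 11.7 N, so the foot bears on the blank. I'll press slightly more, easing the side load, then rise.

{"op": "servo_tool", "data": {
  "targets": "0 0.2 0 1.2 0; 0 0.2 0 1.2 0; 0 0.2 0 1.2 0; 0 0.2 0 1.2 0; 0 0.2 0 1.2 0; 0 0.2 0 1.2 0; 0 0.2 0 1.2 0; 0 0.2 0 1.2 0"
}}

```text
time_s: 24.1
position: [0.6633, 0.0714, 0.1844]
eef_rot: [-0.127, 3.096, 0.12]
force: [-6.6, -0.9, 13.3]
gripper_width: -0.0
```

```bash
python3 go.py "[.6635,.070,.184]"
```

```text
24.1 [0.6633 0.0714 0.1844] F [-6.6 -0.9 13.3] w -0.0 tool mm [-0.1 -1.5  0.3] z [ 0.037  0.079 -0.996]
```

{"op": "servo_tool", "data": {
  "targets": "0 0 0 -1 0; 0 0 0 -3 0; 0 0 0 -5 0; 0 0 0 -6 0; 0 0 0 -8 0; 0 0 0 -15 0; 0 0 0 -25 0; 0 0 0 -25 0"
}}

```text
time_s: 24.9
position: [0.6594, 0.064, 0.2738]
eef_rot: [-0.127, 3.1, 0.119]
force: [-0.1, 0.0, 0.2]
gripper_width: 0.0003
```

{"op": "servo_tool", "data": {
  "targets": "0 30 5 -10 0; 0 40 10 0 0; 0 45 15 0 0; 0 45 15 0 0; 0 40 15 0 0; 0 30 10 0 0; 0 5 0 0 0; 0 0 0 0 0"
}}

```text
time_s: 25.7
position: [0.4116, 0.1125, 0.2892]
eef_rot: [-0.122, 3.09, 0.115]
force: [-0.0, -0.3, 0.6]
gripper_width: 0.0005
```

```bash
python3 go.py "[.6635,.070,.184]"; python3 - <<'E'
from h import *
t=capture("top")[:,:,::-1]; s=capture("scene")[:,:,::-1]
a=cv2.resize(t[110:290,195:400],None,fx=2.7,fy=2.7,interpolation=cv2.INTER_CUBIC)[:290]
b=cv2.resize(s[170:310,250:440],None,fx=2.9,fy=2.9,interpolation=cv2.INTER_CUBIC)[:310]
w=min(a.shape[1],b.shape[1])
cv2.imwrite("pics/t9.png",cv2.convertScaleAbs(np.vstack([a[:,:w],b[:,:w]])[:600],alpha=1.4))
t0=cv2.imread("pics/top0.png"); d=cv2.absdiff(t,t0).max(2)
for n,(x0,x1,y0,y1) in dict(driver=(218,295,140,162),rover=(322,370,115,158),puck=(195,225,245,275),ramknob=(302,322,168,188)).items(): print(n,d[y0:y1,x0:x1].max(),d[y0:y1,x0:x1].mean().round(2))
E
```

```text
25.7 [0.4116 0.1125 0.2892] F [-0.  -0.3  0.6] w 0.0005 tool mm [-242.4  -70.2  112.5] z [ 0.044  0.076 -0.996]
driver 6 3.72
rover 6 3.3
puck 6 3.65
ramknob 43 4.67
```

View pics/t9.png

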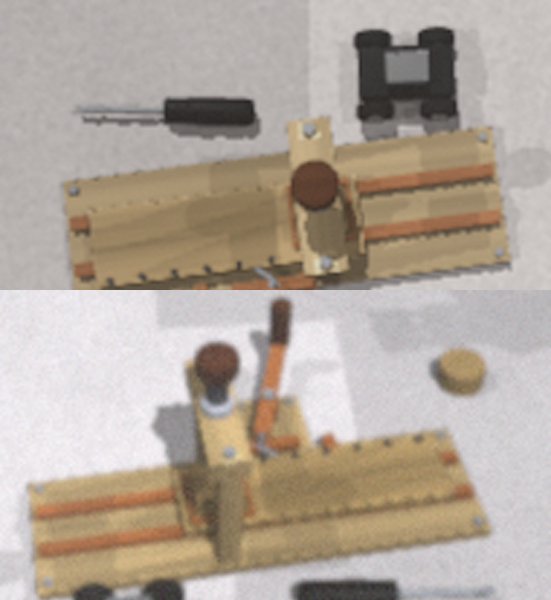

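The ram is up, the lever is at rest, the tray and blank are under the ram, and the driver, rover and puck are unchanged (image differences at noise level). The arm is clear, so I'm handing in.

```bash
python3 -c "
from station import *
print(finish_job())"
```

```text
the job is handed in; nothing more can be done
None
```

I put the blank in the tray and fed it under the ram with four full lever strokes. I then pressed the ram's knob down onto it, let it rise, and handed the job in at about 26 s.

- **Strokes:** each ended at the hard stop, with 35–45 N on the fingers. That is above the 40 N limit on two strokes if fingertip contact counts, though the limit is worded for the arm or gripper's body. The arm backed off past the lever's rest position each time. Pictures after strokes 1 and 3 and at the end show the lever at rest; after stroke 2 I went by arm position and force only.
- **Feed:** the sled's end moved by near-equal steps in the top view. The last picture shows the tray under the ram, as expected after four strokes.
- **Ram:** it stalled about 20 mm down with 11.7–13.3 N, so the foot was bearing on the blank. There was a side load of 7–9 N.
- **Last pictures:** the ram is up again and the arm stands clear. The screwdriver, rover and puck match the first picture to within noise. The blank was seen inside the rim until the tray went under the crossbeam, which now partly hides it.
- **Disagreements:**
  - The hard stops tilted the tool by about 5°, so I offset the press contact to suit.
  - The lever knob was about 3 mm from where the first picture put it; I corrected that with the wrist camera.

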